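# Shut the marking cabinet and hold its dead-man lever in the run position

### The job

A gauge is ready for marking in the small white cabinet: push the cabinet's ajar door shut until its catch snaps over and keeps it shut, and only then press the dead-man lever on the grey control box down to its middle position (lever level, pointer in the green band) and keep it there. The marker runs only while the lever is held, so finish with the arm still holding the lever in the green; never push it right down to the bottom of the red. Leave the other things on the table where they are.

Things in the scene. Friction and masses are not known exactly. Their poses are not given: they have to be found in the camera images.
- cabinet: (all sizes in mm) white steel marking cabinet, fixed to the table, 90 deep (x) x 170 wide (y) x 130 high; origin on the table under the middle of its front face; its -x axis points out of the front toward the robot, +y to the left. It stands on the left or the right half of the table
- door (a joint): door angle in rad: 0 shut, grows as it opens toward the robot (starts 0.3 to 0.6, moves freely with slight friction). A spring roller catch resists over the last 0.1 rad (needs about 10 N at the push point), then snaps over at about 0.06 and holds the door at 0
- door_hinge (a point): point on the door's upright hinge line, 85 above the table, at the cabinet's left (+y) front edge; axes are the door's: -y runs from the hinge to its free edge, -x points out of its outer face. Door: blue frame with clear pane, 160 wide, 10 thick (frame face 5 out from the hinge line), from 12 to 128 above the table
- door_push (a point): place to push with shut fingers from the robot's side: on the outer side of the door, 110 from the hinge line, 85 above the table, 2 in front of the clear pane, level with the frame; axes as at door_hinge. Keep off the aluminium pull strip that stands 10 out of the outer face along the free edge (152 to 160 from the hinge, 40 to 100 above the table)
- control_box: grey control box, fixed to the table, 100 (x) x 190 (y) x 49 high, origin on the table under its middle; on it a lever between two dark steel cheeks at its +y end, two small lamps, and at its -y end an upright scale plate (top 123 above the table, 14 behind the lever's axis) with a white, green and red band from top to bottom. It stands on the other half of the table than the cabinet
- lever (a joint): lever angle in rad: 0 released (sloping up 0.18), 0.18 level = middle of the green band, 0.36 at the lower stop; green is 0.12 to 0.24. Spring-loaded: springs back when let go; at the press point about 2 N at 0, 7 N at 0.18, 12 N at 0.36
- lever_press (a point): middle of the top of the lever's black grip, where to press down; 70 from the pivot along the lever, 8 above the lever's axis; moves with the lever (about 13 down from released to level). The grip is 26 wide (x) and 64 long (y), its top about 105 above the table when released and 93 when level. Axes turn with the lever; -y runs from the pivot to the free end
- lever_pivot (a point): the pivot of the lever, 85 above the table, 50 to +y of the control box's origin; the lever turns about the control box's x axis, its free end going down when pressed
- label_roll: bystander: white roll of labels standing on its flat side, 81 mm across, 52 high, between the two machines at the back, to the right of a fixed light-grey frame post, 40 square, that rises high from the rear edge of the table (its middle at x 0.61, y 0.10 m: keep the arm clear of it); sizes in mm; origin at the middle of its underside
- marker_black: bystander: white felt marker with black cap, 130 long, 20 thick, lying between the two machines at the front; sizes in mm; origin at the middle of its underside
- box_pads: bystander: small tan and red carton, 45x85x60, on the right side of the table; sizes in mm; origin at the middle of its underside
- wash_bottle: bystander: white squeeze bottle with red cap, 62x84x185 high, at the right rear; sizes in mm; origin at the middle of its underside
- ok_stamp: bystander: wooden hand stamp standing upright, 27x40x74, on the left side of the table; sizes in mm; origin at the middle of its underside
- tape_roll: bystander: white tape roll, 59 across, 24 high, far right; sizes in mm; origin at the middle of its underside

How it is judged:
By the outcome, as a careful person would: the job done as asked, in the order asked, and still so for the second after the job is handed in, while the arm keeps its last pose, push and grip.
It also fails if it takes over 48 s, if anything falls off the work surface, if the arm or the gripper's body presses on something with over 40 N, if the wrist force passes 120 N, or if a joint passes its speed limit or range.

### The arm

A 6-joint arm with a two-finger parallel gripper is mounted at the origin on a cart in front of the work surface, level with it; the furniture and walls round the work are solid. World frame = base frame: x ahead of the robot, y to its left, z up, the work surface at z = 0. Lengths are in mm, angles in rad, forces in N, time in s.
With the tool pointing down it reaches from about 300 to 825 mm from the base axis. Payload 5.4 kg.
Tool frame: the origin (TCP) lies between the finger pads; the fingertips stand 17 mm ahead of it and the grasp point (between the pads) lies 2 mm behind it; z points along the fingers, y is the line along which they close (so a half turn about z gives the same grasp; the last joint's range is limited). The gripper opens to 92 mm and grips with 3 to 60 N. Pads are 20 mm wide; open, the fingers measure 128 mm over their backs; the gripper's body (75 mm by 189 mm) begins 69 mm behind the grasp point.
Start: joints at [-1.524, 0.158, 1.597, -0, 1.386, -0.21], TCP at [146.019, -556.134, 231.601] pointing down, gripper open.
Joint ranges: [-2.91, 2.91], [-0.94, 2.29], [0.18, 2.7], [-1.29, 4.43], [0.17, 2.64], [-3, 3]. Speed limits (rad/s): [2.57, 2.57, 3.14, 3.14, 3.14, 3.14].

### API

Orientations are given as a rotation vector (axis times angle).
In Python, from workcell import bot gives the robot as it stands. The module is installed in compiled form; this text tells all that it offers.
- The arm moves only by the shell command python3 -m crank 'ROWS' [FORCE]. ROWS is a JSON object of lists of equal length, an entry for each row: "travel": the shift along the world's x, y, z as a fraction of full scale, a list of three; "delta_rot": the turn, a rotation vector about the world's x, y, z as a fraction of full scale, a list of three; "fingers": the closure, from 0 (fully open) to 1 (shut). A call has 1 to 8 rows; each row shifts and turns the commanded pose from where the row before left it; what a row does not reach is not made up. Full scale, the value 1, is 0.04 m for a shift and 0.1 rad for a turn. A row lasts 1/12 s, in which the tool goes at most 41.7 mm and 7.16 degrees, less where a joint would pass 70% of its speed; a pose out of reach is approached as far as the arm can. A call with a number of a shift or a turn outside -1 to 1 is refused whole. A call with a gripper value outside its range is refused whole. The fingers move at their own pace and stop on an object; FORCE is the grip in N (left out, the last holds). Time passes only in rows, so rows that do not move let the fingers close. It gives the time, the measured TCP pose, the force, the opening and the grip force at its end, in the units of the state.
- bot.get_obs(): the state, without advancing time (a new reading comes with each control period).
- bot.camera(name): name is "scene" or "top" or "wrist"; returns a dict with "img" (420x560x3 uint8, blue, green, red), "camera_matrix" (3x3 intrinsics, pixels), "rvec" (rotation vector, rad) and "tvec" (3), from world to camera coordinates, as OpenCV has them. Camera axes: x right, y down, z forward; pixel columns grow to the right and rows downward; lengths in mm; the calibration is good to about 2 mm. The wrist camera is an equidistant fisheye: a pixel r from the principal point sees the ray r / f radians off the axis. A picture is of the moment at which its call begins. There is no depth.
- bot.hand_in(): hands the job in; it is judged then, once.
The state is a dict: "time": time; "joint_pos": joint angles; "joint_velocities": joint speeds; "tau": joint torques, N m; "position": TCP position; "eef_rot": TCP orientation; "ft_force": force on the tool from outside, world axes, zero at the start; "ft_torque": the same for the moment, N m; "width": finger opening in mm; "finger_force": force on a finger pad.
Only numpy, scipy, OpenCV 4.12 (cv2) and the standard library are available. Lean on these libraries where they do the work, as an engineer would, in place of code of your own. Each camera call takes 0.05 s, during which the arm holds its last target. There are 200 camera calls.

## Working session

There is one attempt and no reset: what is moved stays moved. The work goes in short steps, Python scripts to look and compute and a shell command to move; the robot and the scene stay as the last step left them, time stands still between calls to the robot, and variables do not carry over. Pictures are saved under pics/ and viewed, at most 10 in all, crops included, and the job is handed in when it is done.

```bash
mkdir -p pics; cat > h.py <<'E'
import numpy as np, cv2
from workcell import bot
def cam(n):
    c=bot.camera(n); K=np.array(c["camera_matrix"],float); R=cv2.Rodrigues(np.array(c["rvec"],float))[0]; t=np.array(c["tvec"],float).reshape(3)
    return c["img"],K,R,t
def ray(u,v,K,R,t,fish=False):
    d=np.array([(u-K[0,2])/K[0,0],(v-K[1,2])/K[1,1]])
    if fish:
        r=np.hypot(*d); d=d/r*np.tan(r)
    return -R.T@t, R.T@np.array([d[0],d[1],1.])
def onz(u,v,z,c):
    o,d=ray(u,v,*c[1:]); return o+d*(z-o[2])/d[2]
def proj(P,c):
    p=c[1]@(c[2]@np.array(P,float)+c[3]); return p[:2]/p[2]
E
python3 - <<'E'
from h import *
import pickle
D={}
for n in("scene","top"):
    c=cam(n); D[n]=c; cv2.imwrite(f"pics/{n}0.png",cv2.resize(c[0],(784,588),interpolation=cv2.INTER_CUBIC)); print(n,-c[2].T@c[3])
pickle.dump(D,open("c0.pkl","wb"))
o=bot.get_obs();print(o)
E
```

```text
scene [-378.9461871  1035.33665164  856.73736528]
top [ 233.42372687  -50.76973311 1639.38661223]
{'time': 0.1, 'joint_pos': array([-1.52409162e+00,  1.58973214e-01,  1.59806638e+00, -2.96325977e-05,
        1.38621118e+00, -2.10061306e-01]), 'joint_velocities': array([ 0.00079252, -0.00243773, -0.00181988, -0.00028925, -0.00016077,
       -0.00029755]), 'tau': array([-3.94496237e-04, -3.86503351e+01, -3.22960675e+01,  7.02933781e-02,
        3.39706976e-02, -4.54328585e-05]), 'position': array([ 145.99067201, -555.6140867 ,  230.74455147]), 'eef_rot': array([-3.11409556e+00, -4.02016692e-01, -1.66817046e-04]), 'ft_force': array([-0.08889427,  0.2535793 ,  0.36437388]), 'ft_torque': array([ 0.00384069, -0.02222927,  0.00300639]), 'finger_force': 0.0, 'width': 91.98676293836887}
```

View pics/scene0.png

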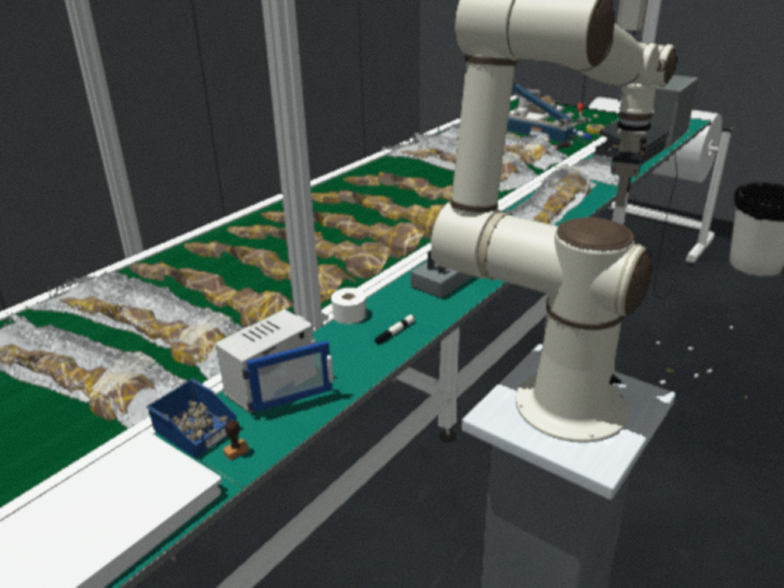

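View pics/top0.png

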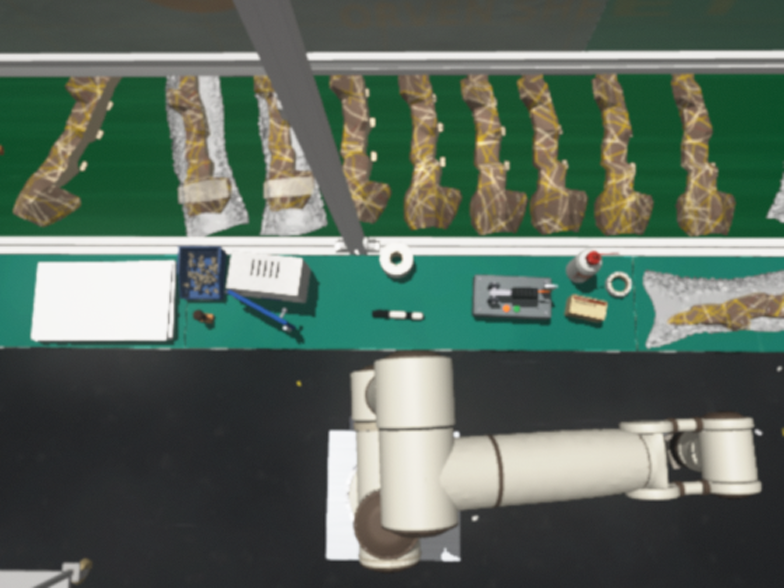

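The cabinet is on the left: in the top view (784 px scale) its top is at about (227–312, 252–300), and the door runs from (230,292) to (298,332). The control box is on the right at (474–552, 275–322), with its lever grip near (528,294). I'll zoom in on both.

```bash
python3 - <<'E'
from h import *
import pickle
D=pickle.load(open("c0.pkl","rb")); im=D["top"][0]
a=cv2.resize(im[170:250,150:240],None,fx=6.6,fy=6.6,interpolation=cv2.INTER_CUBIC)[:, :]
b=cv2.resize(im[185:240,330:440],(594,297),interpolation=cv2.INTER_CUBIC)
w=np.zeros((600,800,3),np.uint8)
a=cv2.resize(im[172:247,157:227],(400,429),interpolation=cv2.INTER_CUBIC); b=cv2.resize(im[185:240,332:402],(400,314),interpolation=cv2.INTER_CUBIC)
w[:429,:400]=a; w[:314,400:]=b
cv2.imwrite("pics/crop0.png",w)
c=D["top"]
for n,u,v,z in[("cab TL",227/1.4,252/1.4,130),("cab front L",227/1.4,292/1.4,130),("cab FR",306/1.4,301/1.4,130),("box FL",474/1.4,318/1.4,49),("box BL",474/1.4,276/1.4,49),("box FR",551/1.4,321/1.4,49),("door tip",298/1.4,334/1.4,128)]: print(n,onz(u,v,z,c).round())
E
```

```text
cab TL [569. 393. 130.]
cab front L [473. 388. 130.]
cab FR [453. 202. 130.]
box FL [ 424. -197.   49.]
box BL [ 528. -198.   49.]
box FR [ 418. -383.   49.]
door tip [376. 218. 128.]
```

View pics/crop0.png

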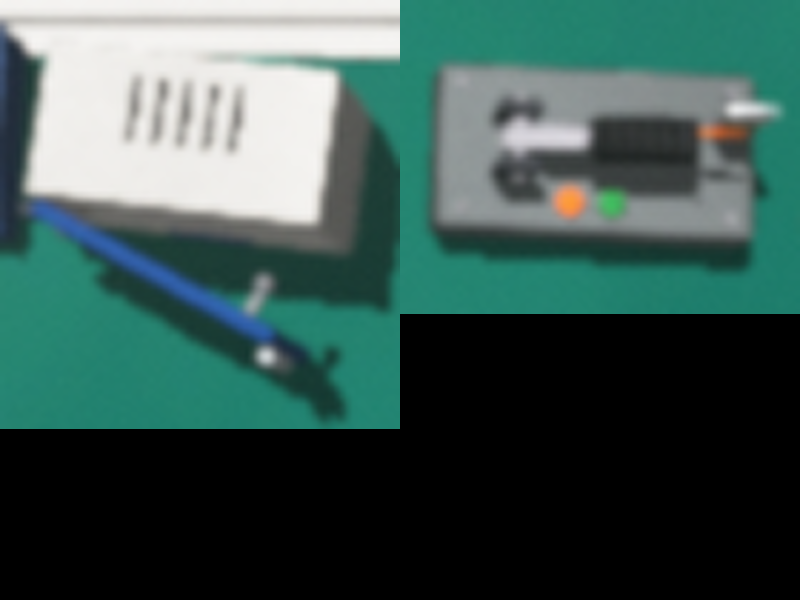

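The crop (5.71× scale) shows the cabinet top corners at (48,58), (340,72), (322,225) and (28,195). The door's top edge runs from (35,208) to about (290,350), and the lever grip covers (592–698, 118–162).

```bash
python3 - <<'E'
from h import *
import pickle
D=pickle.load(open("c0.pkl","rb")); c=D["top"]
f=lambda x,y,z:onz(157+x/5.714-.4,172+y/5.714-.4,z,c)
g=lambda x,y,z:onz(332+(x-400)/5.714-.4,185+y/5.714-.4,z,c)
C=[f(48,58,130),f(340,72,130),f(322,225,130),f(28,195,130)]
for p in C: print(p.round(1))
d=C[2]-C[3];d2=C[1]-C[0];print("front yaw",np.arctan2(d[0],-d[1]),np.arctan2(d2[0],-d2[1]),np.linalg.norm(d))
h=f(37,208,128); t=f(278,340,128); d=t-h; print("door",h,t,np.arctan2(-d[0],-d[1]))
# blue mask fit
im=c[0]; hsv=cv2.cvtColor(im,cv2.COLOR_BGR2HSV); m=cv2.inRange(hsv,(105,140,90),(125,255,255)); m[:, :160]=0;m[:,225:]=0;m[:205]=0;m[240:]=0
ys,xs=np.nonzero(m);P=np.array([onz(x,y,128,c) for x,y in zip(xs,ys)])
l=cv2.fitLine(P[:,:2].astype(np.float32),cv2.DIST_HUBER,0,.01,.01).ravel();print("fit",len(xs),l,P.min(0),P.max(0))
for q in[(592,118),(698,120),(698,162),(592,160)]: print("grip",g(*q,105).round(1))
for q in[(440,65),(752,80),(750,238),(434,225)]: print("box",g(*q,49).round(1))
E
```

```text
[563.3 383.  130. ]
[555.5 212.9 130. ]
[465.9 220.4 130. ]
[482.7 390.6 130. ]
front yaw -0.09832996161626145 -0.04598336098291937 171.00978228131794
door [475.49968222 385.60913295 128.        ] [399.88809227 243.77518402 128.        ] 0.4897751634016521
fit 144 [  0.4821174   0.8761066 438.07623   315.7454   ] [400.17391547 247.878166   128.        ] [475.52978601 385.85839814 128.        ]
grip [ 491.  -280.2  105. ]
grip [ 490.  -341.4  105. ]
grip [ 465.4 -340.7  105. ]
grip [ 466.3 -279.7  105. ]
box [ 532.4 -197.9   49. ]
box [ 523.9 -385.    49. ]
box [ 428.2 -380.9   49. ]
box [ 435.2 -193.2   49. ]
```

```bash
R='{"travel":[[0.4,0.87,0],[0.4,0.87,0],[0.4,0.87,0],[0.4,0.87,0],[0.4,0.87,0],[0.4,0.87,0],[0.4,0.87,0],[0.4,0.87,0]],"delta_rot":[[0,0,1],[0,0,1],[0,0,1],[0,0,1],[0,0,1],[0,0,1],[0,0,1],[0,0,1]],"fingers":[1,1,1,1,1,1,1,1]}' ; true
python3 -m crank '{"travel":[[0.4,0.87,0],[0.4,0.87,0],[0.4,0.87,0],[0.4,0.87,0],[0.4,0.87,0],[0.4,0.87,0],[0.4,0.87,0],[0.4,0.87,0]],"delta_rot":[[0,0,1],[0,0,1],[0,0,1],[0,0,1],[0,0,1],[0,0,1],[0,0,1],[0,0,1]],"fingers":[1,1,1,1,1,1,1,1]}' 10
python3 -m crank '{"travel":[[0.4,0.87,0],[0.4,0.87,0],[0.4,0.87,0],[0.4,0.87,0],[0.4,0.87,0],[0.4,0.87,0],[0.4,0.87,0],[0.4,0.87,0]],"delta_rot":[[0,0,1],[0,0,1],[0,0,1],[0,0,1],[0,0,1],[0,0,1],[0,0,1],[0,0,1]],"fingers":[1,1,1,1,1,1,1,1]}'
```

```text
time: 0.77
position: [274.2, -275.8, 231.2]
eef_rot: [-2.709, -1.589, -0.0]
ft_force: [-0.2, 0.2, -0.0]
width: 40.6
finger_force: 0.0
time: 1.43
position: [402.2, 2.7, 231.5]
eef_rot: [1.876, 2.52, -0.0]
ft_force: [0.8, -0.9, 0.3]
width: 0.6
finger_force: 0.0
```

Tracking is good, so I'll go on to the standoff in front of the door and then look from there.

```bash

python3 -m crank '{"travel":[[-0.12,1,0],[-0.12,1,0],[-0.12,1,0],[-0.12,1,0],[-0.12,1,0],[-0.12,1,0],[-0.12,1,0],[-0.12,1,0]],"delta_rot":[[0,0,1],[0,0,1],[0,0,1],[0,0,1],[0,0,1],[0,0,1],[0,0,1],[0,0,1]],"fingers":[1,1,1,1,1,1,1,1]}'
python3 -m crank '{"travel":[[0,0,0]],"delta_rot":[[0,0,0]],"fingers":[1]}'
python3 - <<'E'
from h import *
from scipy.spatial.transform import Rotation as Ro
o=bot.get_obs(); print(o["position"],o["joint_pos"]); print(Ro.from_rotvec(o["eef_rot"]).as_matrix().round(3))
w=cam("wrist"); t=cam("top")
b=cv2.resize(t[0][165:255,140:260],(240,180),interpolation=cv2.INTER_CUBIC)
im=np.zeros((420,800,3),np.uint8); im[:,:560]=w[0]; im[:180,560:]=b; cv2.imwrite("pics/w1.png",im)
import pickle; pickle.dump(w,open("w1.pkl","wb"))
E
```

```text
time: 2.1
position: [362.5, 322.7, 231.3]
eef_rot: [-0.746, -3.052, 0.001]
ft_force: [1.1, -0.5, 0.1]
width: 0.7
finger_force: 0.0
time: 2.18
position: [361.4, 325.9, 231.0]
eef_rot: [-0.738, -3.052, -0.003]
ft_force: [-0.1, 0.2, -0.2]
width: 0.7
finger_force: 0.0
[361.38751103 325.94496224 230.97247685] [ 0.48321348 -0.07429486  1.83846833  0.0027248   1.37792947 -0.61384204]
[[-0.89   0.457 -0.002]
 [ 0.457  0.89   0.002]
 [ 0.002  0.001 -1.   ]]
```

View pics/w1.png

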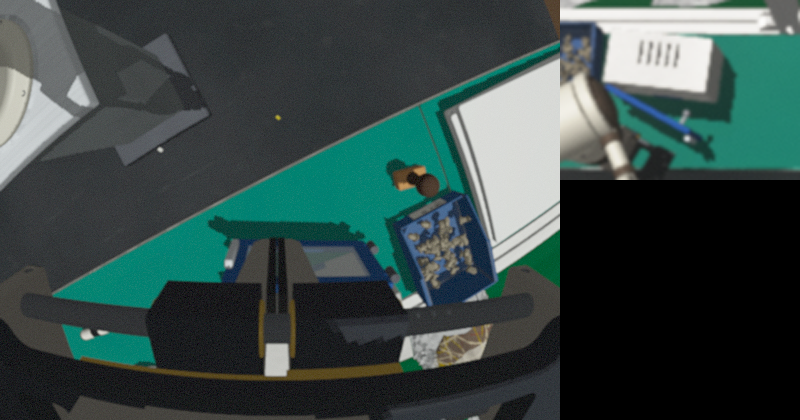

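Tool y is aligned with the door, and column 280 in the wrist image sits about 110 mm from the hinge. I'll descend to z=90, approach, then push along the arc while turning with the door.

```bash

python3 -m crank '{"travel":[[0,0,-0.9],[0,0,-0.9],[0,0,-0.9],[0,0,-0.8],[0,0,0],[0.5,-0.28,0],[0.3,-0.17,0],[0.2,-0.11,0]],"delta_rot":[[0,0,0],[0,0,0],[0,0,0],[0,0,0],[0,0,0],[0,0,0],[0,0,0],[0,0,0]],"fingers":[1,1,1,1,1,1,1,1]}'
python3 -m crank '{"travel":[[0.2,-0.11,0],[0.2,-0.11,0],[0.2,-0.1,0],[0.2,-0.08,0],[0,0,0]],"delta_rot":[[0,0,0],[0,0,0.4],[0,0,0.7],[0,0,0.7],[0,0,0]],"fingers":[1,1,1,1,1]}'
python3 - <<'E'
from h import *
o=bot.get_obs(); print(o["position"],o["ft_force"])
t=cam("top");s=cam("scene")
b=cv2.resize(t[0][165:255,140:260],(480,360),interpolation=cv2.INTER_CUBIC)
b2=cv2.resize(s[0][210:310,130:250],(312,260),interpolation=cv2.INTER_CUBIC)
im=np.zeros((360,792,3),np.uint8); im[:,:480]=b; im[:260,480:]=b2; cv2.imwrite("pics/w2.png",im)
E
```

```text
time: 2.95
position: [406.4, 297.3, 93.7]
eef_rot: [0.757, 3.046, 0.003]
ft_force: [0.4, 0.5, 0.2]
width: 0.5
finger_force: 0.0
time: 3.37
position: [436.4, 282.2, 92.8]
eef_rot: [-0.476, -3.105, -0.002]
ft_force: [-5.9, 2.0, 5.7]
width: 0.6
finger_force: 3.1
[436.40451504 282.24320247  92.75608581] [-5.89226875  2.00659708  5.73371457]
```

View pics/w2.png

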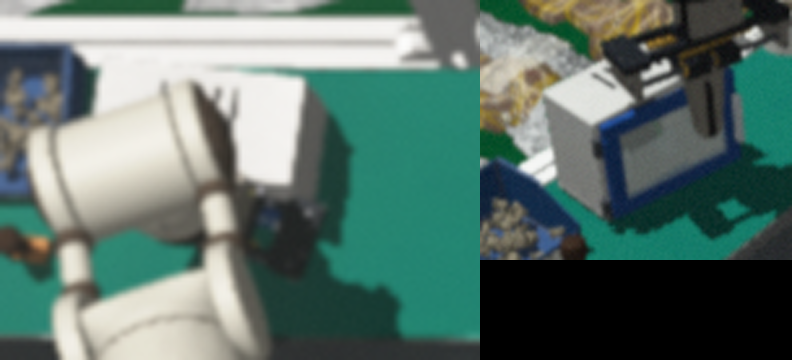

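The door is nearly shut: in the scene crop the fingers rest on the pane at (710,120), and the force is about 6 N. I'll continue in small steps.

```bash

python3 -m crank '{"travel":[[0.1,-0.03,0],[0.1,-0.02,0],[0,0,0]],"delta_rot":[[0,0,0.5],[0,0,0.5],[0,0,0]],"fingers":[1,1,1]}'
python3 -m crank '{"travel":[[0.1,-0.01,0],[0.1,-0.01,0],[0,0,0]],"delta_rot":[[0,0,0.3],[0,0,0.3],[0,0,0]],"fingers":[1,1,1]}'
```

```text
time: 3.72
position: [444.3, 280.2, 92.4]
eef_rot: [0.322, 3.124, 0.0]
ft_force: [-0.2, 0.0, -0.1]
width: 0.5
finger_force: 0.0
time: 3.97
position: [447.8, 279.4, 92.0]
eef_rot: [-0.228, -3.124, 0.003]
ft_force: [-18.2, -2.3, 14.9]
width: 0.7
finger_force: 9.2
```

```bash

python3 -m crank '{"travel":[[0.05,0,0],[0,0,0]],"delta_rot":[[0,0,0],[0,0,0]],"fingers":[1,1]}'
python3 -m crank '{"travel":[[-0.3,0,0],[-0.5,0,0],[-0.5,0,0.3],[-0.3,0,0.9],[0,0,1],[0,0,1],[0,0,0]],"delta_rot":[[0,0,0],[0,0,0],[0,0,0],[0,0,0],[0,0,0],[0,0,0],[0,0,0]],"fingers":[1,1,1,1,1,1,1]}'
python3 - <<'E'
from h import *
t=cam("top");s=cam("scene");w=cam("wrist")
b=cv2.resize(s[0][210:310,130:250],(480,400),interpolation=cv2.INTER_CUBIC)
b2=cv2.resize(t[0][165:255,140:260],(320,240),interpolation=cv2.INTER_CUBIC)
im=np.zeros((500,800,3),np.uint8); im[:400,:480]=b; im[:240,480:]=b2; im[240:480,480:]=cv2.resize(w[0],(320,240)); cv2.imwrite("pics/w3.png",im)
print(bot.get_obs()["ft_force"])
E
```

```text
time: 4.13
position: [447.8, 279.4, 92.0]
eef_rot: [-0.229, -3.12, 0.005]
ft_force: [-25.2, -3.5, 21.5]
width: 0.2
finger_force: 12.9
time: 4.72
position: [393.9, 281.3, 229.0]
eef_rot: [0.23, 3.118, 0.011]
ft_force: [0.5, 0.3, 1.4]
width: 0.5
finger_force: 0.0
[-0.43802772 -0.61959777  0.07836556]
```

View pics/w3.png

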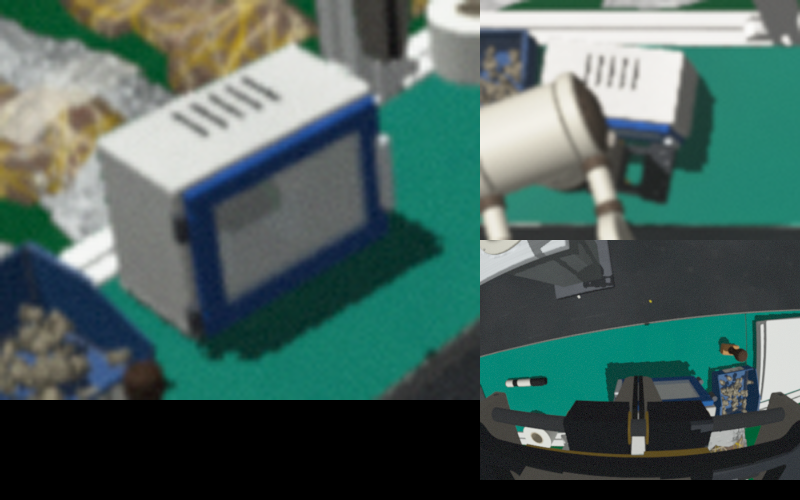

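The door is flush and shut, and the TCP no longer advanced under 25 N. Next I'll go to above the lever, with the tool turned so the gripper body lies along x, clear of the bottle.

```bash

python3 -m crank '{"travel":[[0,-1,0],[0,-1,0],[0,-1,0],[0,-1,0],[0,-1,0],[0,-1,0],[0,-1,0],[0,-1,0]],"delta_rot":[[0,0,-1],[0,0,-1],[0,0,-1],[0,0,-1],[0,0,-1],[0,0,-1],[0,0,-1],[0,0,-1]],"fingers":[1,1,1,1,1,1,1,1]}'
python3 -m crank '{"travel":[[0.3,-0.95,0],[0.3,-0.95,0],[0.3,-0.95,0],[0.3,-0.95,0],[0.3,-0.95,0],[0.3,-0.95,0],[0.3,-0.95,0],[0,0,0]],"delta_rot":[[0,0,-1],[0,0,-1],[0,0,-1],[0,0,-1],[0,0,-1],[0,0,-1],[0,0,-0.6],[0,0,0]],"fingers":[1,1,1,1,1,1,1,1]}'
python3 - <<'E'
from h import *
t=cam("top");s=cam("scene");w=cam("wrist")
o=bot.get_obs();print(o["position"],o["eef_rot"],o["ft_force"])
im=np.zeros((590,800,3),np.uint8)
im[:300,:400]=cv2.resize(t[0][165:255,140:260],(400,300),interpolation=cv2.INTER_CUBIC)
im[:300,400:]=cv2.resize(t[0][165:255,310:430],(400,300),interpolation=cv2.INTER_CUBIC)
im[300:590,:387]=cv2.resize(w[0],(387,290),interpolation=cv2.INTER_AREA)
im[300:590,400:787]=cv2.resize(s[0][150:240,260:380],(387,290),interpolation=cv2.INTER_CUBIC)
cv2.imwrite("pics/w4.png",im)
E
```

```text
time: 5.53
position: [388.1, -42.0, 217.7]
eef_rot: [-1.437, -2.79, 0.0]
ft_force: [1.0, -0.1, 0.1]
width: 0.8
finger_force: 0.0
time: 6.2
position: [473.1, -311.6, 215.7]
eef_rot: [-2.265, -2.172, 0.003]
ft_force: [-0.3, 0.8, -0.8]
width: 0.5
finger_force: 0.0
[ 472.6617316  -305.65902908  217.35581568] [-2.25649356e+00 -2.17946896e+00 -2.30115592e-04] [-0.49988911  0.29376712 -0.42454694]
```

View pics/w4.png

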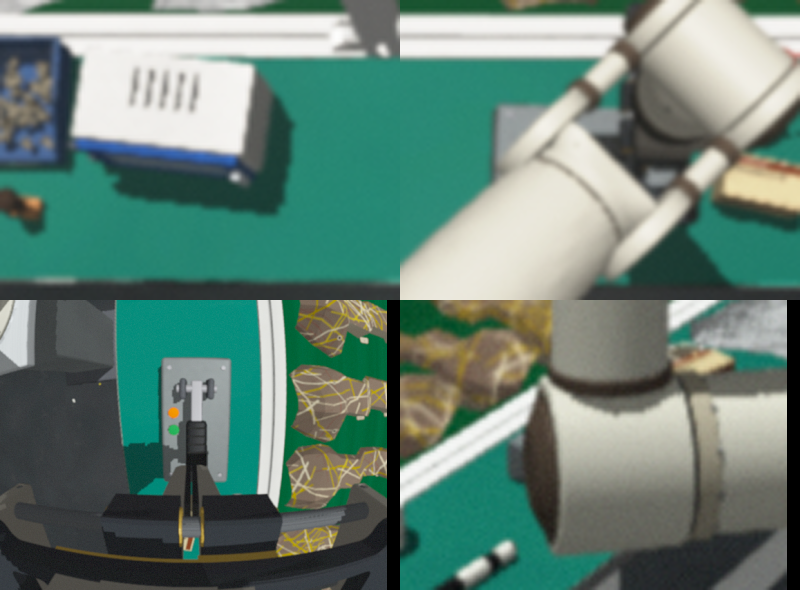

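The cabinet door is shut; in the top-left panel the blue edge is flush along the front. The wrist view shows the lever grip at (197,440), right under the fingers and about 5 mm toward +x. I'll go down to just above it.

```bash

python3 -m crank '{"travel":[[0.14,-0.08,0],[0,0,-0.9],[0,0,-0.8],[0,0,-0.4],[0,0,0],[0,0,0]],"delta_rot":[[0,0,0],[0,0,0],[0,0,0],[0,0,0],[0,0,0],[0,0,0]],"fingers":[1,1,1,1,1,1]}'
python3 - <<'E'
from h import *
w=cam("wrist")
o=bot.get_obs();print(o["position"],o["eef_rot"],o["ft_force"])
cv2.imwrite("pics/w5.png",cv2.resize(w[0][60:320,150:430],(800,743))[:600])
E
```

```text
time: 6.85
position: [479.1, -308.4, 135.3]
eef_rot: [-2.256, -2.184, -0.0]
ft_force: [0.5, 0.2, 0.7]
width: 0.3
finger_force: 0.0
[ 479.88888783 -309.41524205  136.91471014] [2.25646171e+00 2.18339971e+00 1.08448472e-04] [-0.46306935  0.69497356  1.09375758]
```

View pics/w5.png

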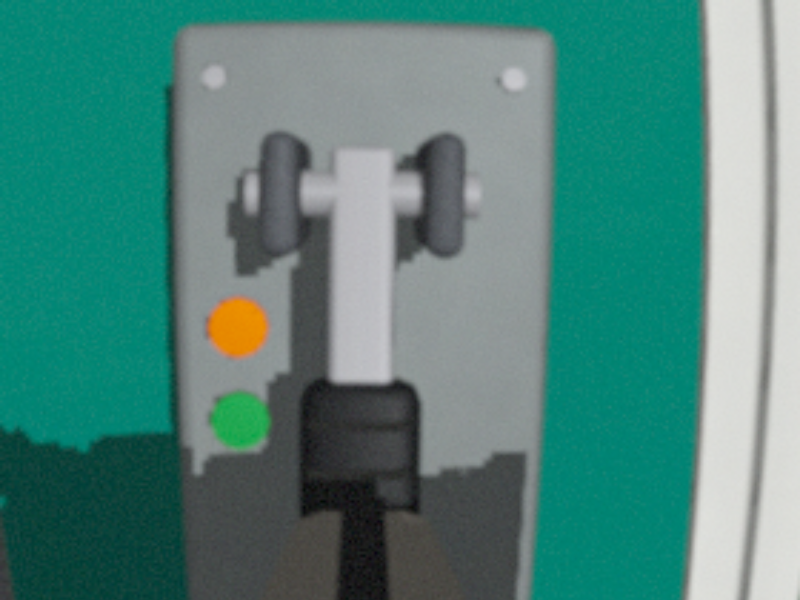

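The fingers (gap at column 362) are centred on the grip (columns 302–418). Now I'll press down slowly.

```bash

python3 -m crank '{"travel":[[0,0,-0.2],[0,0,-0.1],[0,0,0]],"delta_rot":[[0,0,0],[0,0,0],[0,0,0]],"fingers":[1,1,1]}'
python3 -m crank '{"travel":[[0,0,-0.1],[0,0,0],[0,0,0]],"delta_rot":[[0,0,0],[0,0,0],[0,0,0]],"fingers":[1,1,1]}'
python3 -m crank '{"travel":[[0,0,-0.1],[0,0,0],[0,0,0]],"delta_rot":[[0,0,0],[0,0,0],[0,0,0]],"fingers":[1,1,1]}'
```

```text
time: 7.15
position: [479.6, -309.9, 123.9]
eef_rot: [2.258, 2.183, 0.0]
ft_force: [0.4, -0.2, 1.0]
width: 0.7
finger_force: 0.7
time: 7.4
position: [479.6, -310.4, 120.2]
eef_rot: [2.258, 2.182, -0.0]
ft_force: [0.1, -0.7, 2.6]
width: 0.1
finger_force: 1.3
time: 7.65
position: [479.6, -310.5, 116.1]
eef_rot: [2.258, 2.182, -0.001]
ft_force: [-0.5, -2.7, 4.1]
width: 0.6
finger_force: 2.0
```

```bash

python3 -m crank '{"travel":[[0,0,-0.08],[0,0,-0.07],[0,0,0],[0,0,0]],"delta_rot":[[0,0,0],[0,0,0],[0,0,0],[0,0,0]],"fingers":[1,1,1,1]}'
python3 - <<'E'
from h import *
F=[]
s=cam("scene");t=cam("top");w=cam("wrist")
o=bot.get_obs();print(o["position"],o["ft_force"])
im=np.zeros((600,800,3),np.uint8)
im[:,:]=0
im[:300,:400]=cv2.resize(s[0][150:240,260:380],(400,300),interpolation=cv2.INTER_CUBIC)
im[:300,400:]=cv2.resize(t[0][165:255,310:430],(400,300),interpolation=cv2.INTER_CUBIC)
im[300:,:400]=cv2.resize(w[0],(400,300),interpolation=cv2.INTER_AREA)
im[300:,400:]=cv2.resize(w[0][60:270,150:430],(400,300),interpolation=cv2.INTER_CUBIC)
cv2.imwrite("pics/w6.png",im)
E
```

```text
time: 7.98
position: [479.6, -311.1, 110.6]
eef_rot: [2.257, 2.181, -0.002]
ft_force: [-0.3, -4.0, 6.6]
width: 0.5
finger_force: 3.1
[ 479.62444204 -311.16592506  110.7462601 ] [-0.76467872 -3.38601182  5.78072206]
```

View pics/w6.png

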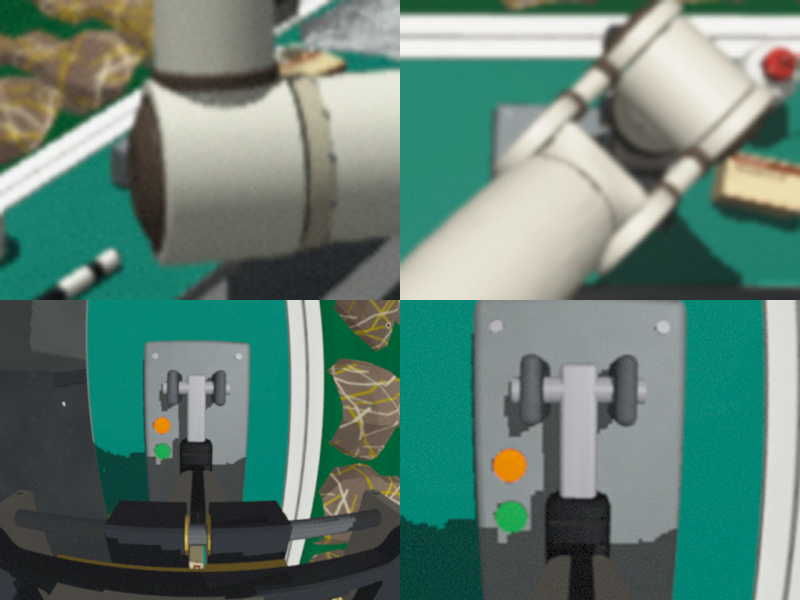

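The pictures show the grip under the fingers and nothing else disturbed. At z 110.6 mm and about 6 N the lever is at roughly 0.16 rad, so I'll nudge it 0.8 mm to centre and hand in.

```bash

python3 -m crank '{"travel":[[0,0,-0.02],[0,0,0],[0,0,0],[0,0,0]],"delta_rot":[[0,0,0],[0,0,0],[0,0,0],[0,0,0]],"fingers":[1,1,1,1]}'
python3 -c "
from workcell import bot
print(bot.get_obs()['position'],bot.get_obs()['ft_force']); print(bot.hand_in())"
```

```text
time: 8.47
position: [479.6, -311.2, 110.1]
eef_rot: [2.257, 2.181, -0.002]
ft_force: [-1.6, -4.0, 8.0]
width: 0.4
finger_force: 3.6
[ 479.6269735  -311.21577516  110.11441227] [-1.61994574 -4.00496024  7.97771061]
the job is handed in; nothing more can be done
None
```

The cabinet door is shut and stayed flush after I let go. The arm is holding the lever about level, in the green by fingertip height (TCP z 110 mm) and press force (about 8 N), since the arm hid the scale. The job was handed in at 8.5 s, and no verdict came back.

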